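# Brace the free-spinning pulley and tighten its clamping knob

## Task

The pulley on the blue bench fixture spins freely, so its black knob cannot be tightened yet. Lay the steel block with the two holes flat in the fixture's pocket, where it will catch one of the pulley's arms, then turn the knob clockwise until its white pointer has moved across the pulley from the red dot to the green dot or beyond, and let go with the block still in the pocket.

Things in the scene. Friction and masses are not known exactly. Their poses are not given: they have to be found in the camera images.
- steel_block: Loose grey steel block, 45 x 70 x 30 mm (its x, y, z), two round holes in its top, under 1 kg. Origin at the centre of its underside; z up, y along its 70 mm length. Lies flat on the worktop near a round steel offcut and a shallow round tin, which are not used.
- pocket (a point): Floor centre of the shallow pocket on the blue base plate (150 x 265 x 10 mm, fixed; pocket floor = plate top, 10 mm above the worktop). Inside 84 mm along the point's x, 59 mm along its y; walls 8 mm high, 6 mm thick. The block fits with its 70 mm length along the point's x, 7 mm to spare all round. z up. The pulley's spindle is 125 mm away along the point's +y.
- pulley (a joint): Angle of the pulley on its spindle, rad, clockwise from above; almost no friction, no stop. Three 16 mm wide arms below it reach 130 mm from the axis, 120 degrees apart, 24 to 32 mm above the worktop: over the pocket walls, but they strike the block. At the start (-0.13 to 0.13) none is over the pocket; after 0.09 to 0.6 rad clockwise one meets the block laid there.
- knob_grip (a point): Grip point on the knob's black bar, on the spindle axis, 86 mm above the worktop, 8 mm below the bar's top. The bar is 14 mm wide (point's x), 50 mm long (point's y) and stands on a 52 mm disc whose top is 22 mm below this point, the 80 mm pulley under it. A white pointer line marks the bar's +y end. z up; the point turns with the knob.
- clamp_knob (a joint): Angle of the knob relative to the pulley, rad, growing clockwise from above: 0 to 0.08 at the start (pointer at the red dot), 0.6 at the green dot, hard stop at 1.4. Stiff (0.15 N m): unbraced, the pulley turns along and this does not change; once an arm rests on the block, it grows as the knob is turned. It stays where left.

How it is judged:
On the way, in this order (a step that is already met when the one before it is completed fails the run):
1. the steel block lies flat in the pocket, let go (horizontal distance between steel_block and pocket below 0.015 m and z of steel_block in the frame of pocket below 0.004 m and angle between steel_block's own z axis and vertical below 0.1 rad and contact force between the fingers and steel_block below 0.5 N), for 0.2 s.
2. the knob is turned clockwise on the pulley to the green dot or beyond (value of joint clamp_knob above 0.5 rad), for 0.2 s.
At the end, for the whole second after the job is handed in: The steel block lies at rest, flat in the pocket (its centre within 15 mm of the pocket's, underside within 4 mm of its floor, tilt below 0.1 rad), and the knob stands at more than 0.5 rad clockwise on the pulley (green dot: 0.6) (horizontal distance between steel_block and pocket below 0.015 m and z of steel_block in the frame of pocket below 0.004 m and angle between steel_block's own z axis and vertical below 0.1 rad and value of joint clamp_knob above 0.5 rad and linear speed of steel_block below 0.02 m/s); the robot touches nothing.
It also fails if it takes over 48 s, if anything falls off the work surface, if the arm or the gripper's body presses on something with over 40 N, if the wrist force passes 120 N, or if a joint passes its speed limit or range.

## Robot

A 6-joint arm with a two-finger parallel gripper is mounted at the origin on a cart in front of the work surface, level with it; the furniture and walls round the work are solid. World frame = base frame: x ahead of the robot, y to its left, z up, the work surface at z = 0. Lengths are in m, angles in rad, forces in N, time in s.
With the tool pointing down it reaches from about 0.375 to 0.9 m from the base axis. Payload 3.1 kg.
Tool frame: the origin (TCP) lies on the centre line of the jaws, within the pads' length; the fingertips stand 22 mm ahead of it and the grasp point (between the pads) lies 3 mm ahead of it; z points along the fingers, y is the line along which they close (so a half turn about z gives the same grasp; the last joint's range is limited). The gripper opens to 85 mm and grips with 20 to 120 N. Pads are 22 mm wide; open, the fingers measure 114 mm over their backs; the gripper's body (76 mm by 85 mm) begins 54 mm behind the grasp point. The pads swing forward as they close: fully open they stand 13 mm farther back than shut.
Start: joints at [1.143, 0.527, 1.433, -0, 1.181, -0.178], TCP at [0.154, 0.606, 0.253] pointing down, gripper open.
Joint ranges: [-3.08, 3.08], [-0.75, 2.2], [0.22, 2.44], [-1.43, 4.57], [0, 2.65], [-2.85, 2.85]. Speed limits (rad/s): [2.79, 2.79, 3.14, 3.14, 3.14, 3.14].

## Interface

Orientations are given as a unit quaternion [x, y, z, w].
In Python, from station import manip, cams, sign_off gives the robot as it stands (manip), with the cameras (cams) and the job as plain functions.
- The arm moves only by the tool drive_effector, called as name([rows], argument=value, ...), one row to a line, values as JSON. Schema: {"type":"object","properties":{"rows":{"type":"array","items":{"type":"number"},"minItems":5,"maxItems":100},"grip_n":{"type":"number"},"only":{"type":"string"},"quiet":{"type":"boolean"},"lines":{"type":"string"}},"required":["rows"],"additionalProperties":false}. rows is one flat list of numbers that holds 1 to 20 rows one after another, with no inner brackets; each row has 5 numbers: dx, dy, dz in m, then a turn about the tool's z in rad, then the opening from 0.0 (shut) to 1.0 (fully open); each row is the pose to reach, as a shift and turn from the pose commanded when the call began, along the tool's axes at that moment; what a row does not reach only later rows make up. A row lasts 1/10 s, in which the tool goes at most 0.05 m and 0.15 rad, less where a joint would pass 70% of its speed; a pose out of reach is approached as far as the arm can. The fingers move at their own pace and stop on an object; grip_n is the grip in N (left out, the last holds). Time passes only in rows, so rows that do not move let the fingers close. The tool returns the time, the measured TCP pose, the force, the opening and the grip force at its end. only (a regular expression) keeps the lines of the reply that match it, lines (a string "A,B") keeps lines A to B, and quiet returns only ok. Input that does not fit is refused with a message, and nothing moves.
- manip.sense(): the state, without advancing time (a new reading comes with each control period).
- cams.snapshot(name): name is "scene" or "top" or "wrist"; returns a dict with "pixels" (480x640x3 uint8, red, green, blue), "range_z" (480x640 float32, m along the optical axis (not along the pixel's ray), 0 where there is no reading), "fov_y" (degrees; the focal length in pixels is half the picture's height over the tangent of half this angle, whatever the lens; pixels are square), "cx", "cy" (the principal point, pixels), "k1" (the pictures are not rectified: a ray, as slopes to the right and down, at radius r is drawn at 1 + k1 r^2 times it, then the intrinsics apply), "R" (3x3) and "t" (3): a world point X has camera coordinates R X + t; the wrist camera has in their place "hand_eye" (4x4, takes a point from camera to tool coordinates, whose origin is the TCP and whose axes are the flange's). Camera axes: x right, y down, z forward; pixel columns grow to the right and rows downward; lengths in m; the calibration is good to about 2 mm. A picture is of the moment at which its call begins: read the wrist's pose just before it.
- sign_off(): hands the job in; it is judged then, once.
The state is a dict: "t": time; "q": joint angles; "qd": joint speeds; "tau": joint torques, N m; "tcp_pos": TCP position; "tool_rot": TCP orientation; "force": force on the tool from outside, world axes, zero at the start; "ft_torque": the same for the moment, N m; "finger_gap": opening from 0.0 (shut) to 1.0 (fully open); "gripper_force": force on a finger pad.
Only numpy, scipy, OpenCV 4.12 (cv2) and the standard library are available. Lean on these libraries where they do the work, as an engineer would, in place of code of your own. Each camera call takes 0.05 s, during which the arm holds its last target. There are 200 camera calls.

## Working session

There is one attempt and no reset: what is moved stays moved. The work goes in short steps, Python scripts to look and compute and a tool call to move; the robot and the scene stay as the last step left them, time stands still between calls to the robot, and variables do not carry over. Pictures are saved under pics/ and viewed, at most 10 in all, crops included, and the job is handed in when it is done.

```bash
ls; mkdir -p pics; cat > h.py <<'E'
import numpy as np, cv2
from station import manip, cams, sign_off
def K(s):
    f=240/np.tan(np.radians(s["fov_y"])/2); return f
def save(s,n): cv2.imwrite(f"pics/{n}.png",s["pixels"][:,:,::-1])
def pose(s,st=None):
    "camera->world R,t"
    if "R" in s: R=np.array(s["R"]);t=np.array(s["t"]); return R.T,-R.T@t
    from scipy.spatial.transform import Rotation as Ro
    H=np.array(s["hand_eye"]); Rt=Ro.from_quat(st["tool_rot"]).as_matrix()
    return Rt@H[:3,:3], Rt@H[:3,3]+np.array(st["tcp_pos"])
def rays(s,uv):
    f=K(s); d=(np.asarray(uv,float).reshape(-1,2)-[s["cx"],s["cy"]])/f
    u=d.copy()
    for _ in range(30): u=d/(1+s["k1"]*(u**2).sum(1,keepdims=True))
    return np.c_[u,np.ones(len(u))]
def plane(s,uv,z,st=None):
    R,c=pose(s,st); d=rays(s,uv)@R.T
    return c+d*((z-c[2])/d[:,2:3])
def cloud(s,st=None):
    R,c=pose(s,st); v,u=np.mgrid[:480,:640]
    P=rays(s,np.c_[u.ravel(),v.ravel()])*s["range_z"].reshape(-1,1)
    return (P@R.T+c).reshape(480,640,3)
E
python3 - <<'E'
from h import *
s=manip.sense(); print(s)
for n in("scene","top"):
    p=cams.snapshot(n); save(p,n); print(n,pose(p)[1],p["fov_y"],p["k1"],(p["range_z"]>0).mean())
    np.save(n,p,allow_pickle=True)
a=[cv2.imread(f"pics/{n}.png") for n in("scene","top")]
E
```

```text
pics
station.py
{'t': 0.0, 'q': array([ 1.14251089e+00,  5.28456336e-01,  1.43388586e+00,  9.92539595e-06,
        1.18139937e+00, -1.78498859e-01]), 'qd': array([-0.00010254,  0.00126161, -0.00117017,  0.00024654, -0.0005064 ,
        0.00059053]), 'tau': array([-5.52702804e-04, -4.42354238e+01, -1.78024739e+01, -2.51744568e-04,
        8.22432776e-03, -2.32543350e-06]), 'tcp_pos': array([0.15418811, 0.60500156, 0.25234484]), 'tool_rot': array([ 1.24570658e-01,  9.92210158e-01, -1.02401246e-03, -3.25382954e-04]), 'force': array([ 0.51496932, -0.36309361, -0.16095302]), 'ft_torque': array([ 0.00839686, -0.0485077 ,  0.05255077]), 'gripper_force': 0.0, 'finger_gap': 1.0006478195980608}
scene [-0.17467689 -0.78167669  0.74587801] 49.7700417048969 0.00011201244271773823 0.9961686197916667
top [ 0.39787776 -0.05659355  1.334133  ] 42.09139605514009 -0.023862965963484573 0.9961100260416667
```

View pics/top.png

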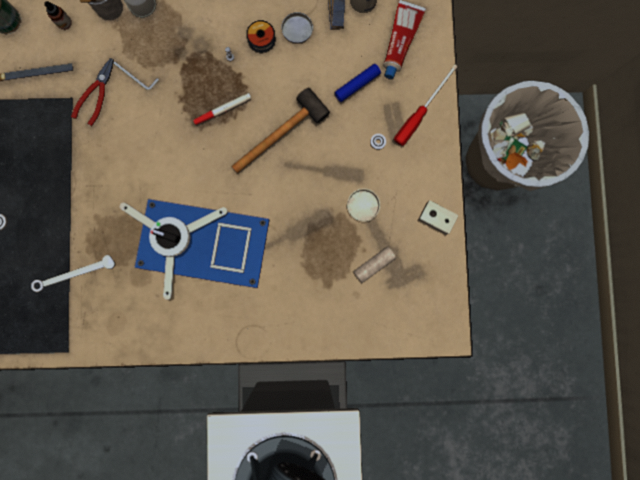

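View pics/scene.png

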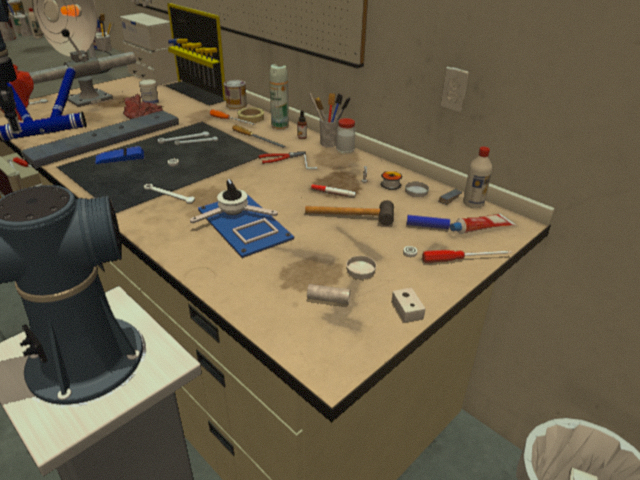

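The top view shows the block at about (438,217), the pocket outline at (231,247), and the pulley at (168,237) with one arm pointing up-right and the knob in the centre. The scene view confirms the layout. The tin is at (362,206) and the offcut at (375,265), both clear of the block. Next I'll measure these.

```bash
cat > m.py <<'E'
from h import *
p=np.load("top.npy",allow_pickle=True).item(); C=cloud(p); im=p["pixels"]; hsv=cv2.cvtColor(im,cv2.COLOR_RGB2HSV)
print("cam height check worktop z",np.median(C[320:340,300:400,2]))
def rect(mask,z,name):
    cs,_=cv2.findContours(mask.astype(np.uint8),cv2.RETR_EXTERNAL,cv2.CHAIN_APPROX_NONE); c=max(cs,key=cv2.contourArea)
    W=plane(p,c.reshape(-1,2),z)[:,:2]; r=cv2.minAreaRect((W*1000).astype(np.float32))
    b=cv2.boxPoints(r); e=b[1]-b[0]; g=b[2]-b[1]; L=e if np.hypot(*e)>np.hypot(*g) else g
    print(name,"c",np.round(r[0],1),"size",np.round(r[1],1),"long axis deg",round(np.degrees(np.arctan2(L[1],L[0])),2)); return r
# block: top plane by colour (light gray, bright) and depth
roi=np.zeros((480,640),bool); roi[185:245,410:465]=1
sat=hsv[...,1];val=hsv[...,2]
print("block z",np.percentile(C[205:228,425:450,2],[10,50,90]))
m=roi&(C[...,2]>0.022)&(C[...,2]<.04); rect(m,.03,"block depth"); m=roi&(sat<60)&(val>140); rect(m,.03,"block col"); 
# plate
m=(hsv[...,0]>100)&(hsv[...,0]<125)&(sat>120); m2=m.copy(); m2[:, :130]=0;m2[:190]=0;m2[300:]=0;m2[:,280:]=0
rect(m2,.01,"plate")
m=np.zeros_like(roi); m[218:278,205:256]=1; m&=(sat<90)&(val>150); m[:225,:226]&=False; rect(m,.018,"pocket")
k=np.zeros_like(roi); k[200:280,130:215]=1
k1=k&(C[...,2]>.085); print("knob top",k1.sum(),np.median(C[k1],0)); rect(k1,.094,"bar")
k2=k&(C[...,2]>.03)
for lo,hi in((.057,.07),(.04,.057),(.024,.04)):
    q=k&(C[...,2]>lo)&(C[...,2]<hi); print(lo,q.sum(),C[q].mean(0) if q.sum() else 0)
cv2.imwrite("pics/z.png",np.hstack([cv2.resize(x,None,fx=4,fy=4,interpolation=cv2.INTER_CUBIC) for x in (im[190:310,110:280,::-1],)]))
E
python3 m.py
```

```text
cam height check worktop z -0.0014133007983643253
block z [0.01323322 0.02815824 0.03160062]
block depth c [ 547.3 -338.5] size [70.6 46.2] long axis deg 61.01
block col c [ 547.2 -339.4] size [69.1 44.8] long axis deg 60.11
plate c [499.5 124.8] size [181.8 146.3] long axis deg 78.99
pocket c [506.6  76.5] size [101.7  50. ] long axis deg 23.93
knob top 201 [0.51917439 0.2229406  0.09323127]
bar c [519.5 225.3] size [51.6 15.6] long axis deg 72.54
0.057 503 [0.5198019  0.22461719 0.06172128]
0.04 488 [0.51825839 0.22356597 0.0541102 ]
0.024 721 [0.52392023 0.22150203 0.03161948]
```

View pics/z.png

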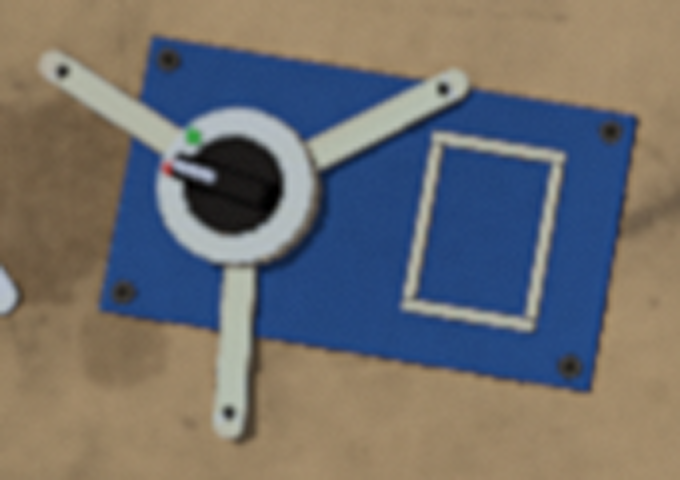

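The zoomed crop shows the pocket's outer corners at zoom (432,131), (566,152), (536,330) and (402,308). The white pointer is at the red dot, pointing image-left. Green is clockwise from it, and the up-right arm is clear of the pocket.

```bash
cat >> m.py <<'E'
print('----')
z=np.array([[432,131],[566,152],[536,330],[402,308]])/4+[110,190]-.375
W=plane(p,z,.018)[:,:2]; print(np.round(W*1000,1), "sizes",np.linalg.norm(W-np.roll(W,1,0),axis=1))
m=np.zeros((480,640),np.uint8); cv2.fillPoly(m,[np.int32(np.round(z+np.sign(z-z.mean(0))*2))],1)
rect((m>0)&~((hsv[...,0]>100)&(sat>140)),.018,"pocket"); print("mean",W.mean(0))
sp=np.array([.5195,.2245]); print("spindle dist",np.linalg.norm(sp-W.mean(0)), "dir deg",np.degrees(np.arctan2(*(sp-W.mean(0))[::-1])))
s=manip.sense(); from scipy.spatial.transform import Rotation as Ro
T=Ro.from_quat(s["tool_rot"]).as_matrix(); print("tool",np.round(T,3), s["tcp_pos"])
def rel(x,y,z,ydeg):
    d=T.T@(np.array([x,y,z])-s["tcp_pos"]); a=np.radians(ydeg); ty=T.T@[np.cos(a),np.sin(a),0]
    th=np.arctan2(-ty[0],ty[1]); th=(th+np.pi/2)%np.pi-np.pi/2
    print("rel",np.round(d,4),"turn",round(th,4))
rel(.547,-.339,.10,60.5-90); rel(*(W.mean(0)),.1,80.5); 
E
python3 m.py | sed -n '/----/,$p'
```

```text
----
[[548.8 129.2]
 [535.6  58.4]
 [442.   75.8]
 [455.5 146. ]] sizes [0.09476397 0.07200954 0.09521286 0.07153295]
pocket c [495.1 102.9] size [74.3 99.9] long axis deg -11.07
mean [0.49549079 0.10233157]
spindle dist 0.12450529192456115 dir deg 78.88161512261262
tool [[-0.969  0.247 -0.001]
 [ 0.247  0.969 -0.002]
 [ 0.    -0.002 -1.   ]] [0.15423485 0.60507122 0.25243386]
rel [-0.614  -0.8174  0.1538] turn -1.3057
rel [-0.455  -0.4025  0.153 ] turn -0.084
```

Everything is consistent: the block is 70x46 at z≈0.029, the pocket is 72x95 outside, and the spindle is 124.5 mm from the pocket. Now I'll move over the block.

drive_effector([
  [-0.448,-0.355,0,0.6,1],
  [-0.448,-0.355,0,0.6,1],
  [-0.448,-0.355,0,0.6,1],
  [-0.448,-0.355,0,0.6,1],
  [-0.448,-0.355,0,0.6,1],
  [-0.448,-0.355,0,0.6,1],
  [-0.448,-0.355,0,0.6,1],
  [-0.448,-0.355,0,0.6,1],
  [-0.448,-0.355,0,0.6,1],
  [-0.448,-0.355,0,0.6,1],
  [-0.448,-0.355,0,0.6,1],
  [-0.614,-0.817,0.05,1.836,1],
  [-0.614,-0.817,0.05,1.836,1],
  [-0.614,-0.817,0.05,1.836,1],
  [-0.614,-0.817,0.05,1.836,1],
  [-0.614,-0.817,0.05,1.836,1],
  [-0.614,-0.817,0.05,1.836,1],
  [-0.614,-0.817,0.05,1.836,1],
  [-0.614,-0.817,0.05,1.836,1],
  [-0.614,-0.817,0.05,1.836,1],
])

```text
refused: rows[0]: [-0.448, -0.355, 0, 0.6, 1] is not of type 'number' (schema: type "number"). Nothing was moved.
```

Nothing moved. I misread the format; it is one flat list, 5 numbers to a row, no inner brackets. Resending.

drive_effector(rows=[-0.448,-0.355,0,0.6,1,-0.448,-0.355,0,0.6,1,-0.448,-0.355,0,0.6,1,-0.448,-0.355,0,0.6,1,-0.448,-0.355,0,0.6,1,-0.448,-0.355,0,0.6,1,-0.448,-0.355,0,0.6,1,-0.448,-0.355,0,0.6,1,-0.448,-0.355,0,0.6,1,-0.448,-0.355,0,0.6,1,-0.448,-0.355,0,0.6,1,-0.614,-0.817,0.05,1.836,1,-0.614,-0.817,0.05,1.836,1,-0.614,-0.817,0.05,1.836,1,-0.614,-0.817,0.05,1.836,1,-0.614,-0.817,0.05,1.836,1,-0.614,-0.817,0.05,1.836,1,-0.614,-0.817,0.05,1.836,1,-0.614,-0.817,0.05,1.836,1,-0.614,-0.817,0.05,1.836,1])

```text
t: 2.1
tcp_pos: [0.5399, -0.2787, 0.2087]
tool_rot: [0.865, 0.502, -0.0, -0.0]
force: [1.6, 0.2, 0.3]
finger_gap: 1.002
gripper_force: 0.0
```

```bash
cat > rel.py <<'E'
import sys
from h import *
from scipy.spatial.transform import Rotation as Ro
def rel(x,y,z,ydeg):
    s=manip.sense(); T=Ro.from_quat(s["tool_rot"]).as_matrix()
    d=T.T@(np.array([x,y,z])-s["tcp_pos"]); a=np.radians(ydeg); ty=T.T@[np.cos(a),np.sin(a),0]
    print("rel",np.round(d,4),"turn",round(np.arctan2(-ty[0],ty[1]),4),"q",np.round(s["q"],3),"tcp",np.round(s["tcp_pos"],4),"gap",round(s["finger_gap"],3),"F",np.round(s["force"],1),"t",s["t"])
if __name__=="__main__": rel(*map(float,sys.argv[1:]))
E
python3 rel.py .547 -.339 .12 -29.5
```

```text
rel [-0.0489  0.0362  0.0887] turn -0.004 q [-0.66   0.557  1.521  0.     1.064 -0.142] tcp [ 0.5399 -0.2787  0.2087] gap 1.002 F [1.6 0.2 0.3] t 2.1
```

drive_effector(rows=[-0.04,0.03,0.02,0,1,-0.04,0.03,0.02,0,1,-0.04,0.03,0.02,0,1,-0.04,0.03,0.02,0,1,-0.04,0.03,0.02,0,1])

```text
t: 2.6
tcp_pos: [0.5467, -0.3244, 0.1898]
tool_rot: [0.863, 0.504, 0.0, -0.0]
force: [-0.1, 0.3, 0.3]
finger_gap: 0.999
gripper_force: 0.0
```

```bash
cat > w.py <<'E'
from h import *
import sys
s=manip.sense(); p=cams.snapshot("wrist"); save(p,sys.argv[1]); np.save(sys.argv[1],p,allow_pickle=True); 
C=cloud(p,s); np.save(sys.argv[1]+"_C",C); print("z pct",np.percentile(C[...,2],[5,50,95]))
m=(C[...,2]>.02)&(C[...,2]<.05)
cs,_=cv2.findContours(m.astype(np.uint8),cv2.RETR_EXTERNAL,cv2.CHAIN_APPROX_NONE)
for c in cs:
    if cv2.contourArea(c)<800: continue
    W=plane(p,c.reshape(-1,2),float(np.median(C[...,2][m])),s)[:,:2]; r=cv2.minAreaRect((W*1000).astype(np.float32)); print(np.round(r[0],1),np.round(r[1],1),round(r[2],2),"zmed",np.median(C[...,2][m]),"px",c.reshape(-1,2).min(0),c.reshape(-1,2).max(0))
E
python3 w.py w1; python3 rel.py .547 -.339 .12 -29.5
```

```text
z pct [-0.87023831 -0.00124806  0.25326351]
[ 547.9 -338.8] [71.4 44.9] 60.55 zmed 0.028495079378462906 px [296 196] [347 272]
[ 455.9 -197.6] [29.9 92.9] 34.36 zmed 0.028495079378462906 px [ 81 105] [198 186]
[ 746.5 -291.6] [21.8 96.2] 50.53 zmed 0.028495079378462906 px [457  36] [581  82]
rel [-0.0125  0.0072  0.07  ] turn 0.0018 q [-0.711  0.615  1.463  0.     1.064 -0.198] tcp [ 0.5468 -0.3246  0.19  ] gap 0.999 F [-0.1 -0.1  0.5] t 2.65
```

View pics/w1.png

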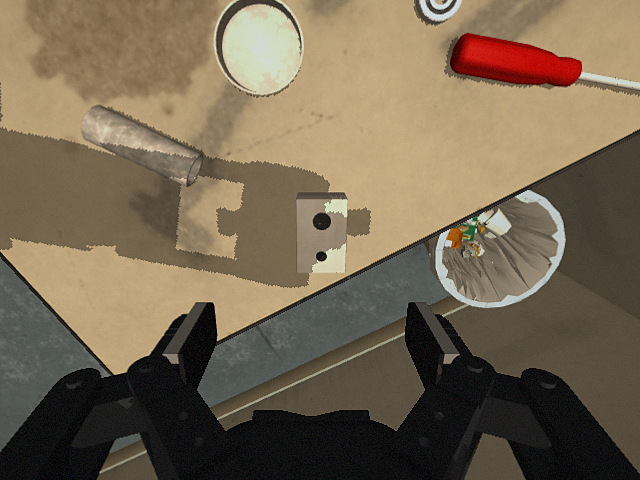

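The wrist view shows the block at about (322,235), square to the jaws, and its position agrees with the top view. I'll descend, then check before closing.

drive_effector(rows=[-0.012,0.0075,0.05,0,1,-0.012,0.0075,0.1,0,1,-0.012,0.0075,0.12,0,1,-0.012,0.0075,0.125,0,1,-0.012,0.0075,0.125,0,1])

```text
t: 3.15
tcp_pos: [0.5475, -0.3395, 0.0644]
tool_rot: [0.864, 0.504, -0.0, -0.0]
force: [0.3, -0.2, 0.5]
finger_gap: 1.0
gripper_force: 0.0
```

```bash
python3 rel.py .5475 -.339 .033 -29.5
```

```text
rel [ 0.0004 -0.0003  0.0314] turn 0.0011 q [-0.728  0.795  1.508  0.     0.839 -0.215] tcp [ 0.5475 -0.3395  0.0644] gap 1.0 F [ 0.3 -0.2  0.5] t 3.15
```

drive_effector(rows=[0,0,0.02,0,1,0,0,0.0315,0,1,0,0,0.0315,0,1,0,0,0.0315,0,0.4,0,0,0.0315,0,0.3,0,0,0.0315,0,0.3,0,0,0.0315,0,0.3,0,0,0.0315,0,0.3,0,0,0.0315,0,0.3,0,0,0.0315,0,0.3], grip_n=70)

```text
t: 4.15
tcp_pos: [0.5482, -0.3412, 0.0343]
tool_rot: [0.864, 0.504, 0.001, 0.001]
force: [0.7, -0.6, 5.2]
finger_gap: 0.506
gripper_force: 75.4
```

```bash
python3 rel.py .4955 .1025 .15 -100.8
```

```text
rel [ 0.3601 -0.2641 -0.1166] turn 1.2442 q [-0.73   0.841  1.513  0.     0.785 -0.215] tcp [ 0.5482 -0.3412  0.0343] gap 0.506 F [ 0.7 -0.6  5.2] t 4.15
```

drive_effector(rows=[0,0,-0.03,0,0.3,0,0,-0.07,0,0.3,0,0,-0.116,0,0.3,0.04,-0.03,-0.116,0.14,0.3,0.08,-0.059,-0.116,0.28,0.3,0.12,-0.088,-0.116,0.42,0.3,0.16,-0.117,-0.116,0.56,0.3,0.2,-0.147,-0.116,0.7,0.3,0.24,-0.176,-0.116,0.84,0.3,0.28,-0.205,-0.116,0.98,0.3,0.32,-0.235,-0.116,1.12,0.3,0.345,-0.253,-0.116,1.244,0.3,0.36,-0.264,-0.116,1.244,0.3,0.36,-0.264,-0.116,1.244,0.3,0.36,-0.264,-0.116,1.244,0.3,0.36,-0.264,-0.116,1.244,0.3])

```text
t: 5.75
tcp_pos: [0.4946, 0.1021, 0.1483]
tool_rot: [0.996, -0.094, -0.001, 0.0]
force: [-0.3, 0.4, -7.7]
finger_gap: 0.512
gripper_force: 75.1
```

```bash
python3 rel.py .4955 .1025 .06 -100.8; python3 w.py w2; python3 - <<'E'
from h import *
p=cams.snapshot("top"); save(p,"top2"); np.save("top2",p,allow_pickle=True)
cv2.imwrite("pics/two.png",np.hstack([cv2.resize(p["pixels"][190:310,120:280,::-1],None,fx=2.5,fy=2.5,interpolation=cv2.INTER_CUBIC),cv2.resize(cv2.imread("pics/w2.png"),(400,300))]))
E
```

```text
rel [ 0.001  -0.0006  0.0883] turn -0.0003 q [-0.018  0.531  1.828 -0.     0.784  1.742] tcp [0.4946 0.1021 0.1483] gap 0.512 F [-0.3  0.4 -7.7] t 5.75
z pct [-0.00240577 -0.00055457  0.21117785]
[444.3 228.8] [19.2 62.6] 85.73 zmed 0.031326756980219445 px [153 287] [190 353]
[563.4 286.7] [60.3 18.9] 55.76 zmed 0.031326756980219445 px [  0 167] [ 86 218]
[544.2 163.2] [ 79.9 126.3] 22.0 zmed 0.031326756980219445 px [110 124] [282 275]
```

View pics/two.png

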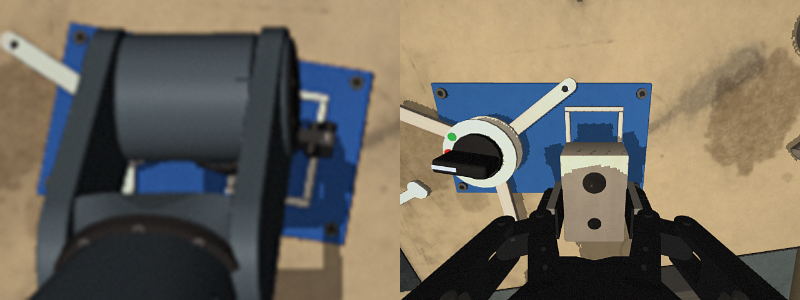

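The right panel shows the block held square over the pocket. The visible pocket wall's far corners are near wrist px (264,171) and (355,172), and the pulley arm is clear to the left. I'll check the block against the pocket in this view.

```bash
python3 - <<'E'
from h import *
p=np.load("w2.npy",allow_pickle=True).item(); C=np.load("w2_C.npy"); s=manip.sense()
m=(C[...,2]>.128)&(C[...,2]<.155); m[:, :250]=0; m[:,372:]=0; m[:225]=0; m[395:]=0
print("block top z",np.median(C[...,2][m]))
cs,_=cv2.findContours(m.astype(np.uint8),cv2.RETR_EXTERNAL,cv2.CHAIN_APPROX_NONE); c=max(cs,key=cv2.contourArea)
W=C[c[:,0,1],c[:,0,0],:2]; r=cv2.minAreaRect((W*1000).astype(np.float32)); print("block",r,c.reshape(-1,2).min(0),c.reshape(-1,2).max(0))
hsv=cv2.cvtColor(p["pixels"],cv2.COLOR_RGB2HSV)
w=(hsv[...,1]<80)&(hsv[...,2]>130); w[:150]=0; w[200:]=0; w[:,:255]=0; w[:,365:]=0
v,u=np.nonzero(w); print(u.min(),u.max(),v.min(),v.max(),w.sum())
R=plane(p,[[u.min(),185],[u.max()+1,185],[(u.min()+u.max())/2,v.min()]],.018,s); print("pocket left/right outer edge, far edge",np.round(R,4))
a=np.radians(79.2); ey=np.array([np.cos(a),np.sin(a)]); ex=np.array([np.sin(a),-np.cos(a)])
c0=ex*(R[2,:2]@ex-.048)+ey*((R[0,:2]+R[1,:2])@ey/2); print("pocket from wrist",c0,"width",(R[0]-R[1])[:2]@ey)
E
```

```text
block top z 0.14327700779927233
block ((494.3155822753906, 102.45997619628906), (54.90020751953125, 70.95246124267578), 79.52601623535156) [250 235] [371 386]
255 357 150 199 1090
pocket left/right outer edge, far edge [[0.5399 0.136  0.018 ]
 [0.5252 0.0597 0.018 ]
 [0.5578 0.0933 0.018 ]]
pocket from wrist [0.51061794 0.10203212] width 0.07773359389765505
```

```bash
python3 - <<'E'
from h import *
p=np.load("w2.npy",allow_pickle=True).item(); s=manip.sense()
hsv=cv2.cvtColor(p["pixels"],cv2.COLOR_RGB2HSV)
for v in (180,190,200,206): 
    g=hsv[v,:,1]; 
    for a,b in((235,290),(330,375)): print(v,a,g[a:b:2].tolist() if v==190 else np.nonzero(g[a:b]<100)[0]+a)
for u in(300,320): print(u,np.nonzero(hsv[140:200,u,1]<100)[0]+140)
E
```

```text
180 235 [264 265 266 267 268 269 270 271]
180 330 [349 350 351 352 353 354 355 356]
190 235 [163, 169, 169, 173, 173, 169, 173, 166, 170, 170, 168, 171, 161, 174, 216, 42, 32, 37, 68, 177, 171, 165, 165, 164, 163, 166, 171, 164]
190 330 [174, 177, 172, 180, 170, 174, 178, 180, 169, 140, 57, 27, 44, 72, 184, 167, 172, 170, 161, 162, 173, 167, 169]
200 235 [264 265 266 267 268 269 270 271]
200 330 [348 349 350 351 352 353 354 355 356]
206 235 [265 266 267 268 269 270 271]
206 330 [348 349 350 351 352 353 354 355]
300 [170 171 172 173 174 175 176 177 178]
320 [170 171 172 173 174 175 176 177 178]
```

```bash
python3 - <<'E'
from h import *
p=np.load("w2.npy",allow_pickle=True).item(); s=manip.sense()
R=plane(p,[[263.5,180],[356.5,180],[310,169.5],[271.5,200],[348,200]],.018,s)[:,:2]
a=np.radians(79.2); ey=np.array([np.cos(a),np.sin(a)]); ex=np.array([np.sin(a),-np.cos(a)])
print("width",(R[0]-R[1])@ey,"inner",(R[3]-R[4])@ey); c0=ex*(R[2]@ex-.048)+ey*((R[0]+R[1])@ey/2); c1=ey*((R[3]+R[4])@ey/2)+ex*(c0@ex); print("pocket",c0,c1,"ex.ey diff",(c0-[.4955,.1025])@ex,(c0-[.4955,.1025])@ey)
E
```

```text
width 0.06984723779593369 inner 0.058587046324686545
pocket [0.49629063 0.10206784] [0.49633312 0.10229057] ex.ey diff 0.000857606917231775 -0.00027635685667542483
```

drive_effector(rows=[0.0015,0,0.04,0,0.3,0.0015,0,0.07,0,0.3,0.0015,0,0.085,0,0.3,0.0015,0,0.095,0,0.3,0.0015,0,0.098,0,0.3,0.0015,0,0.098,0,0.3])

```text
t: 6.45
tcp_pos: [0.4968, 0.1022, 0.0509]
tool_rot: [0.996, -0.094, 0.0, -0.0]
force: [0.8, 0.6, -6.5]
finger_gap: 0.505
gripper_force: 74.9
```

```bash
python3 rel.py .4955 .1025 .044 -100.8
```

```text
rel [-0.0014 -0.      0.0069] turn -0.0005 q [-0.018  0.714  1.872  0.     0.555  1.742] tcp [0.4968 0.1022 0.0509] gap 0.505 F [ 0.8  0.6 -6.5] t 6.45
```

drive_effector(rows=[0,0,0.003,0,0.3,0,0,0.005,0,0.3,0,0,0.006,0,0.3,0,0,0.006,0,0.3])

```text
t: 6.85
tcp_pos: [0.4964, 0.1027, 0.0451]
tool_rot: [0.996, -0.094, 0.0, -0.0]
force: [0.2, -0.9, -8.0]
finger_gap: 0.511
gripper_force: 75.0
```

```bash
python3 rel.py .4955 .1025 .044 -100.8
```

```text
rel [-0.0008  0.0003  0.0011] turn 0.0005 q [-0.017  0.725  1.874 -0.     0.542  1.742] tcp [0.4964 0.1027 0.0451] gap 0.511 F [ 0.2 -0.9 -8. ] t 6.85
```

drive_effector(rows=[0,0,0.001,0,0.3,0,0,0.0015,0,0.3,0,0,0.0015,0,0.3])

```text
t: 7.15
tcp_pos: [0.4965, 0.1027, 0.0443]
tool_rot: [0.996, -0.094, 0.0, -0.0]
force: [-1.2, 0.6, 5.2]
finger_gap: 0.506
gripper_force: 76.3
```

```bash
python3 rel.py .4955 .1025 .044 -100.8
```

```text
rel [-0.0009  0.0004  0.0003] turn 0.0005 q [-0.017  0.727  1.874 -0.     0.539  1.742] tcp [0.4965 0.1027 0.0443] gap 0.506 F [-1.2  0.6  5.2] t 7.15
```

The force jumped from -8 to +5 N at TCP z 0.0443, so the block is down on the pocket floor. I'll release it and rise.

drive_effector(rows=[0,0,0.001,0,0.62,0,0,0.001,0,0.65,0,0,0.001,0,0.65,0,0,0.001,0,0.65,0,0,-0.02,0,0.65,0,0,-0.06,0,0.65,0,0,-0.11,0,0.7,-0.03,0,-0.14,0,0.7,-0.05,0,-0.14,0,0.7,-0.05,0,-0.14,0,0.7,-0.05,0,-0.14,0,0.7])

```text
t: 8.25
tcp_pos: [0.4476, 0.112, 0.1834]
tool_rot: [0.996, -0.094, 0.001, -0.0]
force: [0.6, 0.6, 0.2]
finger_gap: 0.7
gripper_force: 0.0
```

```bash
python3 w.py w3;  python3 rel.py .5195 .2245 .12 -17.5
```

```text
z pct [-8.53719358e-01 -6.53248134e-04  2.46152408e-01]
[434.9 229.4] [18.5 89.3] 85.8 zmed 0.03224687116110486 px [162 213] [201 307]
[495.7 103.1] [46.  71.1] 79.21 zmed 0.03224687116110486 px [281 120] [340 210]
[568.5 295.5] [72.1 17.9] 56.28 zmed 0.03224687116110486 px [ 0 92] [ 96 148]
[549.4 178.1] [ 64.1 139.7] 40.52 zmed 0.03224687116110486 px [148  55] [286 208]
rel [ 0.0489 -0.124   0.0632] turn -1.4536 q [ 0.002  0.424  1.905 -0.     0.812  1.761] tcp [0.4482 0.1118 0.1831] gap 0.695 F [ 0.4  0.3 -0.6] t 8.3
```

View pics/w3.png

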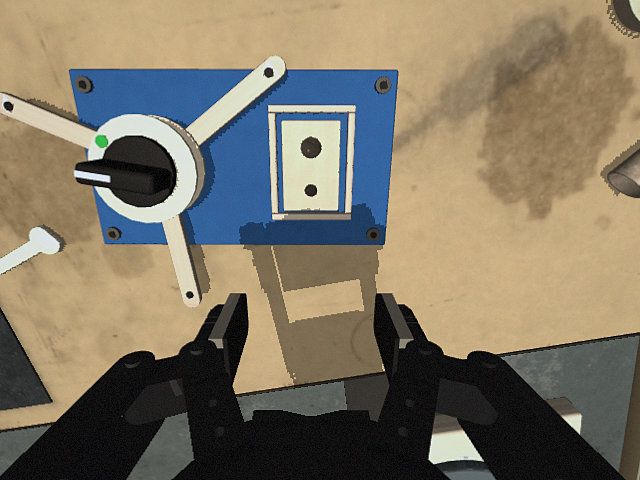

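The wrist view shows the block lying flat inside the pocket at about (310,165), and the knob bar near (125,175) still pointing at red. I'll measure the bar.

```bash
python3 - <<'E'
from h import *
C=np.load("w3_C.npy")
m=(C[...,2]>.088)&(C[...,2]<.1); m[:120]=0; m[230:]=0; m[:,:60]=0; m[:,200:]=0
W=C[m]; print(m.sum(),np.median(W,0)); r=cv2.minAreaRect((W[:,:2]*1000).astype(np.float32)); print(r)
d=(C[...,2]>.058)&(C[...,2]<.068); d[:120]=0; d[230:]=0; d[:,:60]=0; d[:,230:]=0
print("disc",cv2.minEnclosingCircle((C[d][:,:2]*1000).astype(np.float32)))
E
```

```text
1783 [0.51938502 0.22368668 0.09296771]
((518.7847900390625, 224.23944091796875), (49.64027786254883, 14.388652801513672), 70.20343017578125)
disc ((524.1799926757812, 230.57522583007812), 33.39097595214844)
```

drive_effector(rows=[0.02,-0.05,0,-0.15,0.5,0.04,-0.1,0,-0.3,0.45,0.0484,-0.124,0,-0.45,0.45,0.0484,-0.124,0,-0.6,0.45,0.0484,-0.124,0.01,-0.75,0.45,0.0484,-0.124,0.02,-0.9,0.45,0.0484,-0.124,0.03,-1.05,0.45,0.0484,-0.124,0.04,-1.2,0.45,0.0484,-0.124,0.05,-1.35,0.45,0.0484,-0.124,0.058,-1.43,0.45,0.0484,-0.124,0.058,-1.43,0.45,0.0484,-0.124,0.058,-1.43,0.45])

```text
t: 9.5
tcp_pos: [0.5186, 0.2246, 0.1244]
tool_rot: [0.814, 0.581, -0.0, -0.0]
force: [-1.0, 0.0, -0.0]
finger_gap: 0.449
gripper_force: 0.0
```

```bash
python3 rel.py .519 .2247 .096 -19; python3 w.py w4
```

```text
rel [0.0002 0.0004 0.0284] turn 0.0004 q [ 0.211  0.629  1.693 -0.     0.821  0.542] tcp [0.5186 0.2246 0.1244] gap 0.449 F [-1.  0. -0.] t 9.5
z pct [-0.00238371 -0.0007177   0.18740694]
[491.6 109.9] [53.3 61.7] 80.22 zmed 0.03137584399820212 px [288 357] [365 415]
[696.1  55.5] [ 17.1 125.1] 37.0 zmed 0.03137584399820212 px [535 331] [639 412]
[432.9 233.1] [17.9 86.4] 85.77 zmed 0.03137584399820212 px [137 252] [250 299]
[559.1 272.2] [128.5  61. ] 40.61 zmed 0.03137584399820212 px [259  43] [382 226]
```

View pics/w4.png

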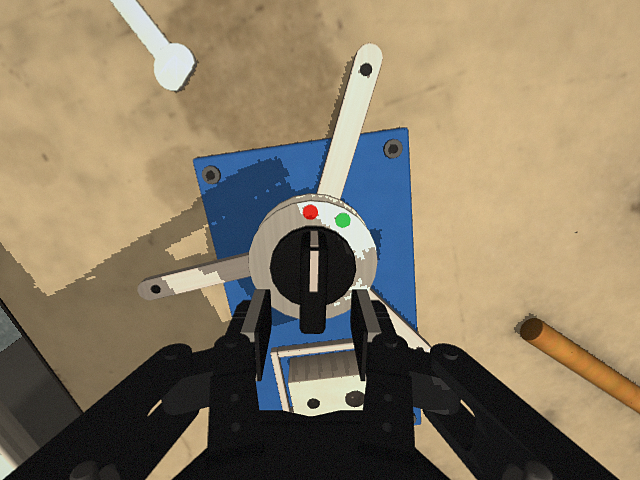

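The bar stands vertical at x≈313, midway between the pads at 262 and 365, with its pointer at the red dot (310,212). I'll descend and grip.

drive_effector(rows=[0,0,0.015,0,0.45,0,0,0.028,0,0.45,0,0,0.0285,0,0.45,0,0,0.0285,0,0.3,0,0,0.0285,0,0.2,0,0,0.0285,0,0.1,0,0,0.0285,0,0.05,0,0,0.0285,0,0.05,0,0,0.0285,0,0.05], grip_n=40)

```text
t: 10.45
tcp_pos: [0.5195, 0.2246, 0.0975]
tool_rot: [0.813, 0.582, 0.002, 0.001]
force: [4.7, -2.3, 0.1]
finger_gap: 0.155
gripper_force: 42.8
```

```bash
python3 rel.py .519 .2247 .096 -19
```

```text
rel [-0.0001 -0.0005  0.0015] turn 0.0027 q [ 2.110e-01  6.720e-01  1.707e+00 -1.000e-03  7.590e-01  5.410e-01] tcp [0.5195 0.2246 0.0975] gap 0.155 F [ 4.7 -2.3  0.1] t 10.45
```

drive_effector(rows=[0,0,0.001,0.1,0.05,0,0,0.001,0.2,0.05,0,0,0.001,0.3,0.05,0,0,0.001,0.4,0.05,0,0,0.001,0.5,0.05,0,0,0.001,0.6,0.05,0,0,0.001,0.7,0.05,0,0,0.001,0.8,0.05,0,0,0.001,0.8,0.05,0,0,0.001,0.8,0.05])

```text
t: 11.45
tcp_pos: [0.5193, 0.2249, 0.0974]
tool_rot: [0.976, 0.219, 0.002, 0.0]
force: [2.3, -2.1, 6.3]
finger_gap: 0.152
gripper_force: 43.7
```

```bash
python3 - <<'E'
from h import *
s=manip.sense(); print(s["ft_torque"],s["q"][5],s["force"],s["finger_gap"])
E
```

```text
[-0.34463473 -0.37745534 -0.00297701] 1.3405646717555113 [ 2.2955871  -2.1467463   6.29794371] 0.1517286587540167
```

drive_effector(rows=[0,0,0,0.1,0.05,0,0,0,0.2,0.05,0,0,0,0.3,0.05,0,0,0,0.4,0.05,0,0,0,0.4,0.05])

```text
t: 11.95
tcp_pos: [0.5194, 0.225, 0.0975]
tool_rot: [1.0, 0.02, 0.002, -0.0]
force: [1.8, -2.0, 6.7]
finger_gap: 0.149
gripper_force: 43.7
```

```bash
python3 - <<'E'
from h import *
s=manip.sense(); print(s["ft_torque"],s["q"][5],s["force"],s["finger_gap"])
E
python3 w.py w5
```

```text
[-0.27543496 -0.3806223  -0.01335501] 1.7421392394737603 [ 1.78748008 -2.00529947  6.71642562] 0.14867935859928985
z pct [-0.002109   -0.0002187   0.16122062]
[533.2 198.4] [269.   95.2] 72.97 zmed 0.03210020404109348 px [144  87] [567 364]
```

View pics/w5.png

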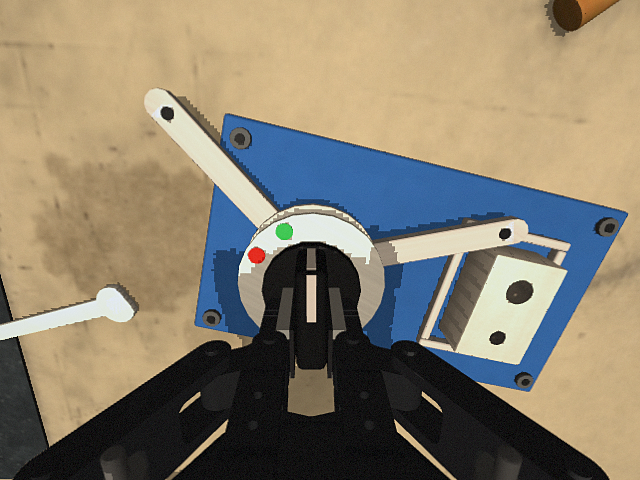

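The arm rests on the block at about (500,240). The pointer at (311,250) is roughly 0.5 rad past the green dot at (285,231), so that is enough. I'll release, rise and check.

drive_effector(rows=[0,0,0,0,0.3,0,0,0,0,0.4,0,0,0,0,0.4,0,0,0,0,0.4,0,0,-0.02,0,0.4,0,0,-0.06,0,0.4,0,0,-0.1,0,0.4,-0.03,0,-0.12,0,0.4,-0.06,0,-0.12,0,0.4,-0.06,0,-0.12,0,0.4,-0.06,0,-0.12,0,0.4,-0.06,0,-0.12,0,0.4])

```text
t: 13.2
tcp_pos: [0.4589, 0.2224, 0.2157]
tool_rot: [1.0, 0.021, 0.0, -0.0]
force: [-1.0, 0.2, 0.1]
finger_gap: 0.397
gripper_force: 0.0
```

```bash
python3 w.py w6
```

```text
z pct [-8.67551436e-01 -4.09061643e-04  2.78766484e-01]
[436.2 250.6] [15.9 84.7] 72.99 zmed 0.03203237784729096 px [263 194] [302 275]
[512.3 132.4] [115.1  92.2] 79.22 zmed 0.03203237784729096 px [356 113] [484 223]
[581.3 283.2] [87.5 16. ] 43.05 zmed 0.03203237784729096 px [202  20] [286 117]
```

View pics/w6.png

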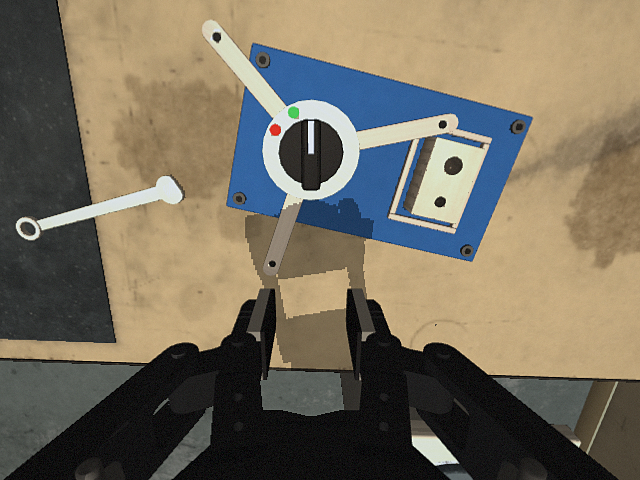

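The pointer at (311,135) is well past green (293,112), and the arm bears on the block at about (440,128). The block looks shifted, so I'll measure its top's height, tilt and offset.

```bash
python3 - <<'E'
from h import *
for n,(u0,u1,v0,v1) in (("w3",(270,350,110,220)),("w6",(400,495,138,228))):
    C=np.load(n+"_C.npy"); m=(C[...,2]>.034)&(C[...,2]<.055); k=np.zeros_like(m); k[v0:v1,u0:u1]=1; m&=k
    cs,_=cv2.findContours(m.astype(np.uint8),cv2.RETR_EXTERNAL,cv2.CHAIN_APPROX_NONE); c=max(cs,key=cv2.contourArea); q=np.zeros(m.shape,np.uint8); cv2.drawContours(q,[c],-1,1,-1); m&=q>0
    P=C[m]; r=cv2.minAreaRect((P[:,:2]*1000).astype(np.float32)); A=np.c_[P[:,:2]-P[:,:2].mean(0),np.ones(len(P))]; f=np.linalg.lstsq(A,P[:,2],rcond=None)[0]
    a=np.radians(79.2); ey=np.array([np.cos(a),np.sin(a)]); ex=np.array([np.sin(a),-np.cos(a)]); d=np.array(r[0])/1000-[.496,.1023]
    print(n,np.round(r[0],1),np.round(r[1],1),round(r[2],1),"tilt",np.hypot(*f[:2]),"z",f[2],"offset ex,ey",d@ex,d@ey)
E
```

```text
w3 [496.1 103. ] [45.1 70.1] 79.2 tilt 0.0014560208423228561 z 0.039269434898714595 offset ex,ey 6.371122711864094e-06 0.0007221252162112199
w6 [496.5 103.2] [46.3 70.1] 79.0 tilt 0.012130924323576705 z 0.039232733126086466 offset ex,ey 0.0003211275678827301 0.0009626337418271115
```

The block is flat (tilt 0.01), with its top at 39 mm as expected and its centre within 1 mm of the pocket's. The robot is clear, so I'll hand the job in.

```bash
python3 -c "
from station import manip, cams, sign_off
print(sign_off())"
```

```text
the job is handed in; nothing more can be done
None
```

I handed the job in at about 13 s: the block lies flat within about 1 mm of the pocket centre, the pointer stands well past the green dot (about 1.1 rad, read from the pictures), and the gripper is clear of everything; no verdict was shown.

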